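# Tip the screws from a flap caddy into the parts box and snap it shut

## Robot

A 7-joint arm with a two-finger parallel gripper is mounted at the origin on a cart in front of the work surface, level with it; the furniture and walls round the work are solid. World frame = base frame: x ahead of the robot, y to its left, z up, the work surface at z = 0. Lengths are in m, angles in rad, forces in N, time in s.
With the tool pointing down it reaches from about 0.425 to 0.925 m from the base axis. Payload 6.8 kg.
Tool frame: the origin (TCP) lies at the very end of the fingers, on their centre line; the grasp point (between the pads) lies bot.tcp_to_grasp behind it (bot.tcp_to_grasp is the distance from the TCP to the grasp point, in m); z points along the fingers, y is the line along which they close (so a half turn about z gives the same grasp; the last joint's range is limited). The gripper opens to 85 mm and grips with 20 to 120 N. Pads are 22 mm wide; open, the fingers measure 114 mm over their backs; the gripper's body (76 mm by 85 mm) begins 54 mm behind the grasp point. The pads swing forward as they close: fully open they stand 13 mm farther back than shut.
Start: joints at [-0.108, 0.477, 0.022, 1.555, -0.011, 1.109, -0.083], TCP at [0.675, 0, 0.231] pointing down, gripper open.
Joint ranges: [-2.96, 2.96], [-0.34, 2.1], [-1.41, 1.46], [0.24, 2.44], [-1.37, 4.51], [0.17, 1.92], [-2.96, 2.96]. Speed limits (rad/s): [2.39, 2.39, 3.14, 3.14, 3.14, 3.14, 3.14].

## Interface

Orientations are given as a unit quaternion [w, x, y, z].
In Python, from station import bot gives the robot as it stands.
- The arm moves only by the tool servo_tool, never from a script. Its argument "motion" is a list that holds one entry, the list of rows, each a list of 7 numbers: the shift along the tool's x, y, z in m, then the turn, a rotation vector about the tool's x, y, z in units of 5 degrees (1.0 is 5 degrees), then the opening, from 0 (shut) to 1 (fully open). A call has 1 to 20 rows; each row is the pose to reach, as a shift and turn from the pose commanded when the call began, along the tool's axes at that moment; what a row does not reach only later rows make up. A row lasts 1/12 s, in which the tool goes at most 41.7 mm and 7.16 degrees, less where a joint would pass 70% of its speed; a pose out of reach is approached as far as the arm can. A call with a gripper value outside its range is refused whole. The fingers move at their own pace and stop on an object; "grip_force" is the grip in N (left out, the last holds). Time passes only in rows, so rows that repeat a pose let the fingers close. It gives the time, the measured TCP pose, the force, the opening and the grip force at its end, in the units of the state.
- bot.get_obs(): the state, without advancing time (a new reading comes with each control period).
- bot.read_camera(name): name is "scene" or "side" or "wrist"; returns a dict with "img" (384x512x3 uint8, red, green, blue), "K" (3x3 intrinsics, pixels), "pose" (4x4, takes a point from camera to world coordinates). Camera axes: x right, y down, z forward; pixel columns grow to the right and rows downward; lengths in m; the calibration is good to about 2 mm. A picture is of the moment at which its call begins. There is no depth.
- bot.hand_in(): hands the job in; it is judged then, once.
The state is a dict: "t": time; "q": joint angles; "joint_vel": joint speeds; "joint_torque": joint torques, N m; "eef_pos": TCP position; "tool_rot": TCP orientation; "contact_force": force on the tool from outside, world axes, zero at the start; "torque": the same for the moment, N m; "gripper_width": opening from 0.0 (shut) to 1.0 (fully open); "grasp_force": force on a finger pad.
Only numpy, scipy, OpenCV 4.12 (cv2) and the standard library are available. Lean on these libraries where they do the work, as an engineer would, in place of code of your own. Each camera call takes 0.05 s, during which the arm holds its last target. There are 200 camera calls.

## Task

Take the steel caddy by its wooden grip, hold its mouth close over the open plywood box and tip it just far enough that the flap swings open and all six screws slide into the box; do not upend it. Stand the empty caddy upright on the bench again, clear of the box, then close the box's lid and push it past the roller catch until it snaps fully shut, leaving the other things on the bench where they are.

Things in the scene. Friction and masses are not known exactly. Their poses are not given: they have to be found in the camera images.
- caddy: Sheet-steel caddy, 128 (x) x 84 (y) x 60 mm high (104 with its wooden cross grip), 0.25-0.4 kg empty, top fixed with two clear panes. Origin: centre of its underside; back at x = +60 mm, lip at -68. It pours from its -x end, 80 wide x 55 high, closed by a hanging flap. The floor is smooth: screws begin to slide when the -x end is tipped down 17 to 26 degrees and are all out by about 40.
- caddy_grip (a point): Middle of the wooden grip, on the caddy's z axis 92 mm above its underside. The grip is 16 mm thick (along caddy x: close on it that way), 72 wide (along y) and 24 high (80 to 104 mm above the underside); under it, between two straps at y = +-31 mm, 20 mm of air down to the caddy's top.
- caddy_lip (a point): Middle of the pouring lip: 68 mm towards -x of the caddy's origin, at floor height (2 mm above the underside).
- flap (a joint): Flap angle, rad: 0 shut, grows to 1.3 as it swings outwards. Hinged along the top of the mouth (x = -57, 58 mm above the underside), 56 mm long, 25 g, a thumb tab at its foot. The mouth slopes by 10 degrees, so the flap rests shut while the caddy is upright, hangs open more and more once it is tipped beyond 10 degrees, and falls shut when it is upright again.
- screw_1: Hex-headed coach screw, 15 x 50 x 13 mm, 20 g, one of six alike that lie lengthwise in the caddy at the start. Origin: centre of its underside; long axis y.
- screw_2: Hex-headed coach screw, 15 x 50 x 13 mm, 20 g, one of six alike that lie lengthwise in the caddy at the start. Origin: centre of its underside; long axis y.
- screw_3: Hex-headed coach screw, 15 x 50 x 13 mm, 20 g, one of six alike that lie lengthwise in the caddy at the start. Origin: centre of its underside; long axis y.
- screw_4: Hex-headed coach screw, 15 x 50 x 13 mm, 20 g, one of six alike that lie lengthwise in the caddy at the start. Origin: centre of its underside; long axis y.
- screw_5: Hex-headed coach screw, 15 x 50 x 13 mm, 20 g, one of six alike that lie lengthwise in the caddy at the start. Origin: centre of its underside; long axis y.
- screw_6: Hex-headed coach screw, 15 x 50 x 13 mm, 20 g, one of six alike that lie lengthwise in the caddy at the start. Origin: centre of its underside; long axis y.
- box: Plywood parts box, screwed to the bench, 140 (x) x 180 (y) x 72 mm high without lid; walls and floor 9 mm, inner space 122 x 162 x 63 deep. Origin: centre of its underside, z up. The lid is hinged along the top of the +x wall; the roller catch (steel bracket with two sprung white rollers, 22 mm deep, 56 wide) is on the middle of the outside of the -x wall.
- box_mouth (a point): Centre of the box's open top, at rim height, 72 mm above the bench.
- lid (a joint): Lid angle, rad: 0 snapped shut, 1.57 upright, 2.1 leaning back at its stop; starts at 1.75-2.0. The stiff hinge holds it above about 1.0; below, it sinks by itself until the spear under its front edge rests on the rollers (about 0.08, edge 11 mm high). From there 6-8 N down near the front edge drives the spear between the rollers; it snaps to 0 and is held.
- lid_hinge (a point): Middle of the lid's hinge line, at the top of the box's +x wall (box x = +70 mm, 72 mm above the bench); the hinge line runs along box y.
- lid_edge (a point): Middle of the lid's free edge, on its outer face: 142 mm from the hinge line. The lid is a flat plywood board 142 x 180 x 8 mm, 0.12 kg. Shut, its top is 81 mm above the bench; a steel tongue sticks out 20 mm beyond the edge in the middle.
- tape_roll: Bystander: roll of masking tape lying flat, 104 mm across, 24 high. Origin: centre of its underside.
- screwdriver: Bystander: screwdriver with a fluted handle, 208 mm long (along its y), 28 mm thick. Origin: centre of its underside.
- nail_box: Bystander: small closed card box, 50 x 50 x 52 mm high. Origin: centre of its underside.
There are look-alikes about, which are no part of the job. What is shaped like the caddy but black is not meant.

How it is judged:
By the outcome, as a careful person would: the job done as asked, in the order asked, and still so for the second after the job is handed in, with the robot touching nothing.
It also fails if it takes over 72 s, if anything falls off the work surface, if the arm or the gripper's body presses on something with over 40 N, if the wrist force passes 120 N, or if a joint passes its speed limit or range.

## Working session

There is one attempt and no reset: what is moved stays moved. The work goes in short steps, Python scripts to look and compute and a tool call to move; the robot and the scene stay as the last step left them, time stands still between calls to the robot, and variables do not carry over. Pictures are saved under pics/ and viewed, at most 10 in all, crops included, and the job is handed in when it is done.

Besides the shell and the picture viewer there is one more tool, called after ">>>" as a command line: name --argument value ..., lists and objects as JSON in quotes. servo_tool: Moves the arm, as the interface text tells. Its arguments: {"type":"object","properties":{"motion":{"type":"array"},"grip_force":{"type":"number"}},"required":["motion"]}

```bash
mkdir -p pics; ls; cat > h.py <<'E'
import numpy as np, cv2
from station import bot
def snap(n,f):
    c=bot.read_camera(n); cv2.imwrite(f'pics/{f}.png',c['img'][:,:,::-1]); np.savez(f'pics/{f}.npz',K=c['K'],pose=c['pose']); return c
def load(f):
    d=np.load(f'pics/{f}.npz'); return dict(K=d['K'],pose=d['pose'],img=cv2.imread(f'pics/{f}.png')[:,:,::-1])
def ray(c,u,v):
    d=c['pose'][:3,:3]@np.linalg.solve(c['K'],[u,v,1.]); return c['pose'][:3,3],d/np.linalg.norm(d)
def plane(c,u,v,z):
    o,d=ray(c,u,v); return o+d*(z-o[2])/d[2]
def tri(*obs):
    A=np.zeros((3,3));b=np.zeros(3)
    for c,u,v in obs:
        o,d=ray(c,u,v);P=np.eye(3)-np.outer(d,d);A+=P;b+=P@o
    p=np.linalg.solve(A,b)
    return p,[np.linalg.norm((np.eye(3)-np.outer(d,d))@(p-o)) for o,d in [ray(*x) for x in obs]]
def proj(c,p):
    q=c['pose'][:3,:3].T@(np.array(p)-c['pose'][:3,3]);k=c['K']@q;return k[:2]/k[2]
E
python3 - <<'E'
from h import *
a=snap('scene','s0');b=snap('side','d0');
for x in(a,b):print(x['pose'].round(3).tolist(),x['K'].round(1).tolist())
o=bot.get_obs();print(o['t'],o['eef_pos'],o['tool_rot'],bot.tcp_to_grasp)
cv2.imwrite('pics/j0.png',cv2.resize(np.vstack([a['img'],b['img']])[:,:,::-1],None,fx=.78,fy=.78))
E
```

```text
pics
[[-0.511, -0.456, 0.729, -0.416], [-0.86, 0.273, -0.431, 0.575], [-0.002, -0.847, -0.532, 0.82], [0.0, 0.0, 0.0, 1.0]] [[467.2, 0.0, 262.3], [0.0, 467.2, 193.8], [0.0, 0.0, 1.0]]
[[0.937, -0.12, 0.328, 0.16], [-0.349, -0.374, 0.859, -1.118], [0.02, -0.92, -0.393, 0.582], [0.0, 0.0, 0.0, 1.0]] [[443.7, 0.0, 248.3], [0.0, 443.7, 194.2], [0.0, 0.0, 1.0]]
0.1 [6.74471382e-01 6.58130783e-06 2.30429755e-01] [-5.51985960e-04  7.07094242e-01  7.07118841e-01 -6.10648448e-04] 0.0187
```

View pics/j0.png

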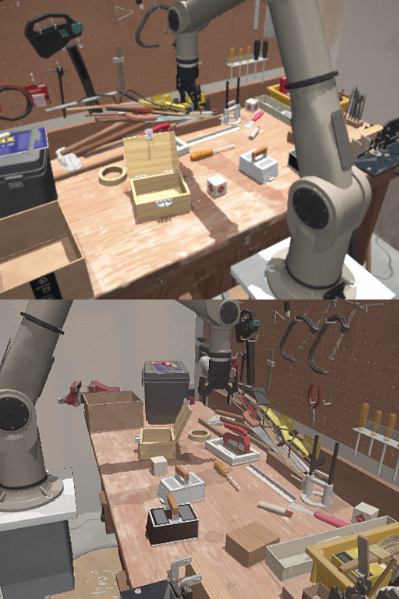

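The box is near joint-picture (160,190) in the scene view and (165,440) in the side view. The steel caddy is at (258,165) and (182,487). The black look-alike is at (172,520) in the side view. I'll enlarge to confirm.

```bash
python3 - <<'E'
from h import *
a=load('s0');b=load('d0')
A=a['img'][150:290,120:380];B=b['img'][120:320,160:340]
cv2.imwrite('pics/c1.png',cv2.resize(A[:,:,::-1],None,fx=3,fy=3,interpolation=cv2.INTER_CUBIC))
cv2.imwrite('pics/c2.png',cv2.resize(B[:,:,::-1],None,fx=3,fy=3,interpolation=cv2.INTER_CUBIC))
E
```

```text
(no output)
```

View pics/c1.png

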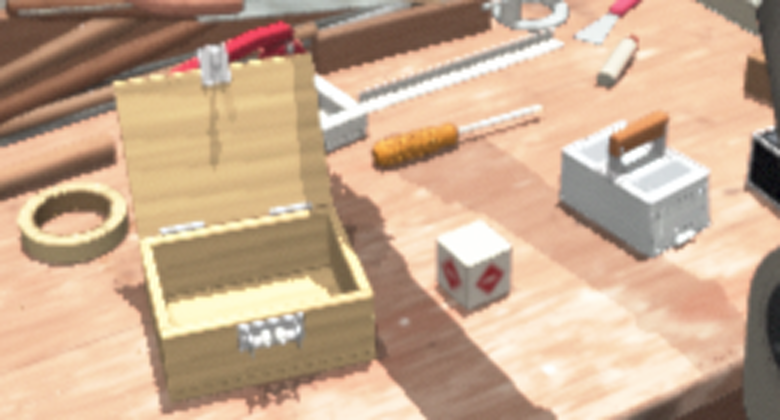

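View pics/c2.png

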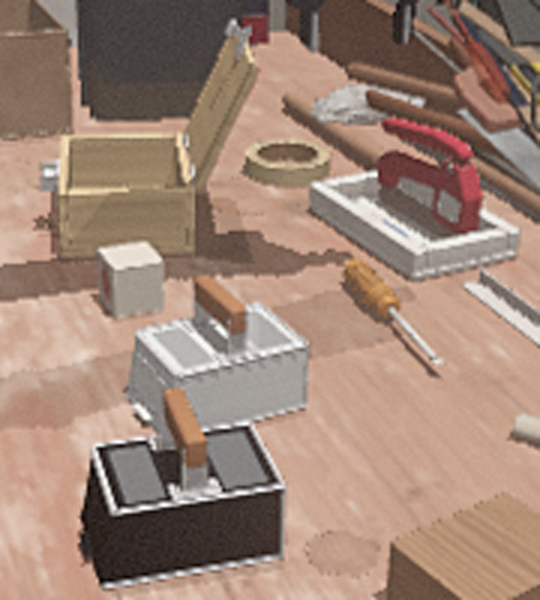

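Candidates: the grey steel caddy is at scene px ~(333,210) and side px ~(235,245), with a wooden grip, clear panes and a flap tab facing the robot. The black one is at side px ~(222,290). The task excludes black, so I take the grey one. The box's catch also faces the robot.

```bash
cat >> h.py <<'E'
def grip(c,u0,u1,v0,v1):
    h=cv2.cvtColor(c['img'],cv2.COLOR_RGB2HSV);m=cv2.inRange(h,(5,130,70),(16,255,255));z=np.zeros_like(m);z[v0:v1,u0:u1]=m[v0:v1,u0:u1]
    n,l,s,ct=cv2.connectedComponentsWithStats(z);i=1+np.argmax(s[1:,4]);return ct[i],s[i]
E
python3 - <<'E'
from h import *
a=load('s0');b=load('d0')
ga,sa=grip(a,318,350,183,205);gb,sb=grip(b,222,244,208,234);print(ga,sa,gb,sb)
print('grip',tri((a,*ga),(b,*gb)))
S=lambda u,v:(a,120+u/3,150+v/3)
D=lambda u,v:(b,160+u/3,120+v/3)
for n,s,d in [('box f r',(372,293),(62,193)),('box f l',(160,335),(62,137)),('box b r',(335,207),(195,192)),
 ('cad front right top?',(709,178),(163,375)),('cad front l',(650,205),(136,335)),('cad back l',(562,150),(260,300)),('cad back r',(625,122),(308,345)),
 ('grip l top',(612,133),(203,278)),('grip r top',(668,116),(238,314)),('lid far tongue',(212,48),(235,25)),('lid r edge',(308,55),(256,68)),
 ('nail ftop',(476,225),(131,243)),('tape',(73,213),(288,155))]:
    p,e=tri(S(*s),D(*d));print(n,p.round(4),np.round(e,4))
w=snap('wrist','w0');print(w['pose'].round(3).tolist(),w['K'].tolist())
E
```

```text
[332.76363636 193.64545455] [324 188  18  13 110] [225. 215.] [225 215   1   1   1]
grip (array([ 0.45944082, -0.17862433,  0.10519391]), [np.float64(0.0008429554221383529), np.float64(0.0008429554221384196)])
box f r [0.4162 0.1381 0.0693] [0.0008 0.0008]
box f l [0.4559 0.3134 0.0682] [0.001 0.001]
box b r [0.5484 0.1048 0.0669] [0.001 0.001]
cad front right top? [ 0.4148 -0.2342  0.0582] [0.0001 0.0001]
cad front l [ 0.4125 -0.1597  0.0556] [0.0009 0.0009]
cad back l [ 0.5296 -0.1402  0.0601] [0.0018 0.0018]
cad back r [ 0.54   -0.2275  0.059 ] [0.0012 0.0012]
grip l top [ 0.4733 -0.1585  0.101 ] [0.0016 0.0016]
grip r top [ 0.4778 -0.2293  0.0984] [0.0012 0.0012]
lid far tongue [0.6193 0.183  0.2214] [0.0017 0.0017]
lid r edge [0.6098 0.0953 0.1972] [0.0014 0.0014]
nail ftop [0.4551 0.0071 0.0653] [0.0015 0.0015]
tape [0.7309 0.3016 0.0193] [0.0001 0.0001]
[[1.0, 0.0, -0.0, 0.676], [0.0, -0.965, -0.263, 0.066], [-0.0, 0.263, -0.965, 0.373], [0.0, 0.0, 0.0, 1.0]] [[278.7624101117537, 0.0, 254.90647034909], [0.0, 278.7624101117537, 184.08655968747564], [0.0, 0.0, 1.0]]
```

View pics/w0.png

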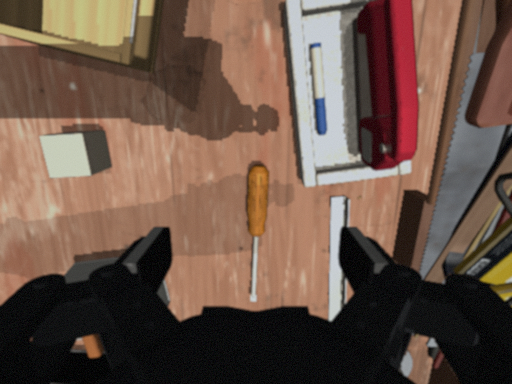

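Pixels agree between views to under 2 mm. The wrist view shows the driver at (257,200), the nail box at (75,155) and the box at top left (75,20). I'll move to look down on the box, then on the caddy.

>>> servo_tool --motion '[[[0.008,-0.03,-0.01,0,0,0,1],[0.016,-0.06,-0.02,0,0,0,1],[0.024,-0.09,-0.03,0,0,0,1],[0.032,-0.12,-0.045,0,0,0,1],[0.04,-0.15,-0.06,0,0,0,1],[0.048,-0.18,-0.07,0,0,0,1],[0.05,-0.195,-0.07,0,0,0,1],[0.05,-0.195,-0.07,0,0,0,1],[0.05,-0.195,-0.07,0,0,0,1]]]'

```text
t: 0.9
eef_pos: [0.4798, 0.05, 0.3016]
tool_rot: [0.0, 0.707, 0.707, 0.0]
contact_force: [-0.4, 0.2, -0.8]
gripper_width: 0.998
grasp_force: 0.0
```

```bash
python3 - <<'E'
from h import *
snap('wrist','w1')
E
```

```text
(no output)
```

View pics/w1.png

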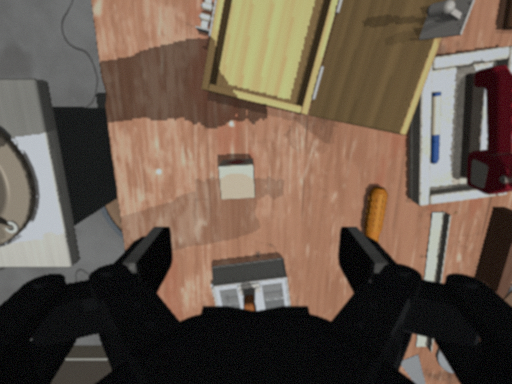

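>>> servo_tool --motion '[[[-0.03,0,0,0,0,0,1],[-0.06,0,0.01,0,0,0,1],[-0.09,0,0.02,0,0,0,1],[-0.12,0,0.03,0,0,0,1],[-0.15,0,0.04,0,0,0,1],[-0.18,-0.002,0.05,0,0,0,1],[-0.21,-0.005,0.06,0,0,0,1],[-0.23,-0.005,0.07,0,0,0,1],[-0.244,-0.005,0.07,0,0,0,1],[-0.244,-0.005,0.07,0,0,0,1],[-0.244,-0.005,0.07,0,0,0,1]]]'

```text
t: 1.87
eef_pos: [0.4754, -0.195, 0.2306]
tool_rot: [-0.0, 0.708, 0.706, -0.0]
contact_force: [-0.4, 1.0, 0.1]
gripper_width: 0.998
grasp_force: 0.0
```

```bash
python3 - <<'E'
from h import *
snap('wrist','w2');o=bot.get_obs();print(o['t'],o['eef_pos'],o['q'])
E
```

```text
1.9167 [ 0.47561851 -0.19380557  0.23086985] [ 0.11775623  0.21064137  0.17111337  1.94653971 -0.04269506  0.98846257
  0.3083092 ]
```

View pics/w2.png

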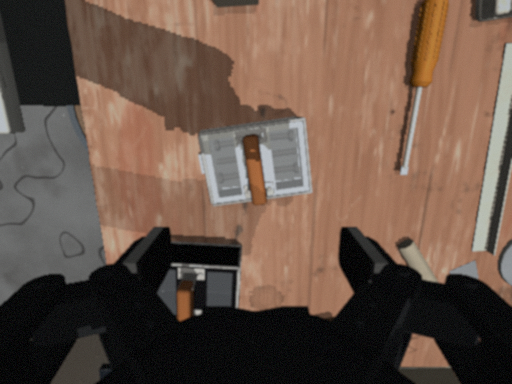

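w2: steel caddy with top corners (200,133), (304,118), (311,190), (212,206), grip at (254,170) and tab on its left, facing the robot. Black look-alike at (205,280). w1: box rim corners ~(207,90) and (308,113), lid spread to the right.

```bash
python3 - <<'E'
from h import *
a=load('s0');b=load('d0');w1=load('w1');w2=load('w2')
gw,s=grip(w2,235,275,125,215);print(gw,s)
gb,sb=grip(b,220,248,205,238);ga,_=grip(a,318,350,183,205)
h=cv2.cvtColor(b['img'],cv2.COLOR_RGB2HSV);print(h[218,228],h[225,236])
print('grip',tri((a,*ga),(w2,*gw)),plane(w2,*gw,.094))
m=cv2.inRange(cv2.cvtColor(w2['img'],cv2.COLOR_RGB2HSV),(3,110,40),(18,255,255));z=np.zeros_like(m);z[130:210,240:272]=m[130:210,240:272]
r=cv2.minAreaRect(np.argwhere(z)[:,::-1].astype(np.float32));print('rect',r)
C=[plane(w2,u,v,.06) for u,v in [(200,133),(304,118),(311,190),(212,206)]]
print(np.round(C,4).tolist(),np.mean(C,0))
for i,j in((0,1),(3,2)):print(np.degrees(np.arctan2(*(C[j]-C[i])[[1,0]])))
for i,j in((3,0),(2,1)):print(np.degrees(np.arctan2(*(C[j]-C[i])[[1,0]]))-90)
for p in [(207,90),(308,113)]:print('box',plane(w1,*p,.072))
print('w2 grip ends',plane(w2,249,137,.104),plane(w2,260,203,.104))
# predict box corners in w1/s0/d0
yaw=np.radians(-13.3);R=np.array([[np.cos(yaw),-np.sin(yaw)],[np.sin(yaw),np.cos(yaw)]])
for q in [(-.07,-.09),(-.07,.09),(.07,-.09),(.07,.09)]:
    p=np.r_[np.array([.502,.209])+R@q,.072];print(q,p.round(3),proj(w1,p).round(1),((proj(a,p)-[120,150])*3).round(),((proj(b,p)-[160,120])*3).round())
print('nail',plane(w1,237,181,.052))
E
```

```text
[254.59279476 170.50327511] [244 137  23  68 916]
[ 13 110 104] [ 11  97 110]
grip (array([ 0.47596807, -0.19136298,  0.0929615 ]), [np.float64(0.0006698945728678169), np.float64(0.0006698945728678319)]) [ 0.47634024 -0.19056246  0.094     ]
rect ((255.01657104492188, 171.18507385253906), (72.7982177734375, 18.55261993408203), 84.88268280029297)
[[0.4159, -0.1554, 0.06], [0.5304, -0.1395, 0.06], [0.5423, -0.2215, 0.06], [0.4255, -0.2411, 0.06]] [ 0.47853011 -0.18938705  0.06      ]
7.92327360177389
9.523505929517535
6.428153469696028
8.191779131874071
box [0.4208458  0.13819985 0.072     ]
box [0.55022391 0.11007786 0.072     ]
w2 grip ends [ 0.47108672 -0.15558407  0.104     ] [ 0.48178268 -0.2222335   0.104     ]
(-0.07, -0.09) [0.413 0.138 0.072] [201.   90.6] [374. 291.] [ 59. 192.]
(-0.07, 0.09) [0.455 0.313 0.072] [230.6 -76.7] [161. 333.] [ 61. 133.]
(0.07, -0.09) [0.549 0.105 0.072] [307.2 116.8] [333. 201.] [195. 188.]
(0.07, 0.09) [0.591 0.28  0.072] [351.4 -42.1] [139. 236.] [183. 131.]
nail [0.455641   0.01395287 0.052     ]
```

>>> servo_tool --motion '[[[0.001,0,0.02,0,0,-0.4,1],[0.003,0,0.04,0,0,-0.8,1],[0.003,0,0.06,0,0,-1.2,1],[0.003,0,0.08,0,0,-1.6,1],[0.003,0,0.1,0,0,-1.6,1],[0.003,0,0.12,0,0,-1.6,1],[0.003,0,0.135,0,0,-1.6,1],[0.003,0,0.145,0,0,-1.6,1],[0.003,0,0.151,0,0,-1.6,1],[0.003,0,0.155,0,0,-1.6,1],[0.003,0,0.155,0,0,-1.6,1],[0.003,0,0.155,0,0,-1.6,1]]]' --grip_force 60

```text
t: 2.92
eef_pos: [0.4755, -0.1909, 0.0768]
tool_rot: [0.0, 0.656, 0.755, 0.0]
contact_force: [-0.1, 0.0, 1.0]
gripper_width: 1.003
grasp_force: 0.0
```

>>> servo_tool --motion '[[[0,0,0,0,0,0,0.6],[0,0,0,0,0,0,0.4],[0,0,0,0,0,0,0.3],[0,0,0,0,0,0,0.2],[0,0,0,0,0,0,0],[0,0,0,0,0,0,0],[0,0,0,0,0,0,0],[0,0,0,0,0,0,0],[0,0,0,0,0,0,0],[0,0,0,0,0,0,0]]]'

```text
t: 3.75
eef_pos: [0.4752, -0.1911, 0.0766]
tool_rot: [0.0, 0.656, 0.755, 0.0]
contact_force: [-1.5, 0.2, 5.0]
gripper_width: 0.179
grasp_force: 59.6
```

>>> servo_tool --motion '[[[0,0,-0.004,0,0,0,0],[0,0,-0.012,0,0,0,0],[0,0,-0.022,0,0,0,0],[0,0,-0.034,0,0,0,0],[0,0,-0.046,0,0,0,0],[0,0,-0.058,0,0,0,0],[0,0,-0.07,0,0,0,0],[0,0,-0.082,0,0,0,0],[0,0,-0.094,0,0,0,0],[0,0,-0.106,0,0,0,0],[0,0,-0.114,0,0,0,0],[0,0,-0.118,0,0,0,0],[0,0,-0.12,0,0,0,0],[0,0,-0.12,0,0,0,0]]]'

```text
t: 4.92
eef_pos: [0.4749, -0.191, 0.1965]
tool_rot: [0.0, 0.656, 0.755, 0.0]
contact_force: [-0.1, 0.1, -3.7]
gripper_width: 0.179
grasp_force: 58.7
```

>>> servo_tool --motion '[[[0.002,0,0,0,0,0.2,0],[0.006,0.001,0,0,0,0.6,0],[0.012,0.002,0,0,0,1.1,0],[0.02,0.003,0,0,0,1.7,0],[0.029,0.005,0,0,0,2.3,0],[0.038,0.006,0,0,0,2.9,0],[0.047,0.008,0,0,0,3.5,0],[0.056,0.009,0,0,0,4.1,0],[0.065,0.011,0,0,0,4.7,0],[0.074,0.012,0,0,0,5.3,0],[0.083,0.014,0,0,0,5.9,0],[0.092,0.015,0,0,0,6.5,0],[0.101,0.017,0,0,0,7.1,0],[0.11,0.018,0,0,0,7.7,0],[0.119,0.02,0,0,0,8.3,0],[0.127,0.021,0,0,0,8.9,0],[0.135,0.022,0,0,0,9.5,0],[0.141,0.023,0,0,0,10.1,0],[0.146,0.024,0,0,0,10.6,0],[0.148,0.024,0,0,0,11,0]]]'

```text
t: 6.58
eef_pos: [0.4777, -0.0399, 0.1955]
tool_rot: [-0.0, 0.931, 0.366, -0.001]
contact_force: [-0.4, 0.0, -3.9]
gripper_width: 0.178
grasp_force: 58.7
```

>>> servo_tool --motion '[[[0.002,-0.002,0,0,0,0.3,0],[0.005,-0.005,0,0,0,0.7,0],[0.01,-0.01,0,0,0,1.2,0],[0.016,-0.016,0,0,0,1.8,0],[0.022,-0.022,0,0,0,2.4,0],[0.028,-0.029,0,0,0,3,0],[0.034,-0.035,0,0,0,3.7,0],[0.04,-0.041,0,0,0,4.3,0],[0.046,-0.048,0,0,0,5,0],[0.053,-0.054,0,0,0,5.7,0],[0.06,-0.061,0,0,0,6.4,0],[0.067,-0.068,0,0,0,7.1,0],[0.074,-0.076,0,0,0,7.8,0],[0.08,-0.083,0,0,0,8.6,0],[0.086,-0.089,0,0,0,9.3,0],[0.092,-0.095,0,0,0,10,0],[0.097,-0.1,0,0,0,10.6,0],[0.101,-0.104,0,0,0,11,0],[0.103,-0.106,0,0,0,11.15,0],[0.104,-0.107,0,0,0,11.15,0]]]'

```text
t: 8.25
eef_pos: [0.4808, 0.1086, 0.1957]
tool_rot: [0.0, 0.994, -0.111, -0.001]
contact_force: [-0.2, 0.2, -5.0]
gripper_width: 0.176
grasp_force: 58.7
```

>>> servo_tool --motion '[[[0,0,0.006,0,0,0,0],[0,0,0.015,0,0,0,0],[0,0,0.024,0,0,0,0],[0,0,0.031,0,0,0,0],[0,0,0.034,0,0,0,0],[0,0,0.034,0,0,0,0],[0,0,0.034,0,0,0,0]]]'

```text
t: 8.83
eef_pos: [0.4812, 0.1079, 0.1621]
tool_rot: [0.0, 0.994, -0.111, -0.0]
contact_force: [0.3, -0.1, -3.6]
gripper_width: 0.181
grasp_force: 58.7
```

```bash
python3 - <<'E'
from h import *
a=snap('scene','s3');b=snap('side','d3')
o=bot.get_obs();print(o['t'],o['q'].round(2),o['eef_pos'],o['tool_rot'])
A=a['img'][110:290,120:320];B=b['img'][60:240,140:340]
cv2.imwrite('pics/c3.png',cv2.resize(np.hstack([A,B])[:,:,::-1],None,fx=2,fy=2,interpolation=cv2.INTER_CUBIC))
E
```

```text
8.9333 [-0.54  0.27  0.23  2.06 -0.08  0.82 -2.06] [0.48164532 0.1081218  0.16260348] [-1.64286546e-04  9.93810546e-01 -1.11087622e-01  3.35628092e-04]
```

View pics/c3.png

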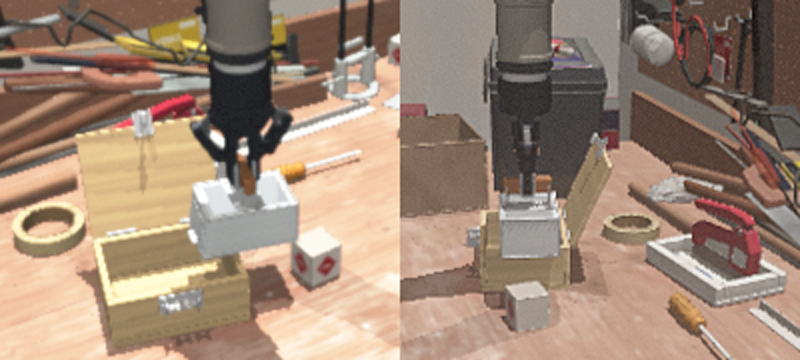

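Pic shows the caddy level, its lip over the box's right part (crop 205,250), and the flap shut. Now tip about the lip.

>>> servo_tool --motion '[[[0,-0.004,-0.0035,-0.6,0,0,0],[0,-0.0096,-0.0077,-1.4,0,0,0],[0,-0.0148,-0.011,-2.1,0,0,0],[0,-0.02,-0.014,-2.8,0,0,0],[0,-0.0248,-0.0165,-3.4,0,0,0],[0,-0.028,-0.018,-3.8,0,0,0],[0,-0.0312,-0.0194,-4.2,0,0,0],[0,-0.0345,-0.0206,-4.6,0,0,0],[0,-0.0379,-0.0217,-5,0,0,0],[0,-0.0413,-0.0227,-5.4,0,0,0],[0,-0.0447,-0.0236,-5.8,0,0,0],[0,-0.0482,-0.0243,-6.2,0,0,0],[0,-0.0516,-0.0249,-6.6,0,0,0],[0,-0.0551,-0.0255,-7,0,0,0],[0,-0.0577,-0.0257,-7.3,0,0,0],[0,-0.0604,-0.026,-7.6,0,0,0],[0,-0.062,-0.0261,-7.8,0,0,0],[0,-0.064,-0.0262,-8,0,0,0],[0,-0.0656,-0.0263,-8.2,0,0,0],[0,-0.0674,-0.0263,-8.4,0,0,0]]]'

```text
t: 10.6
eef_pos: [0.4963, 0.1738, 0.1888]
tool_rot: [0.357, 0.928, -0.104, -0.04]
contact_force: [-0.1, -0.4, -2.4]
gripper_width: 0.178
grasp_force: 59.2
```

>>> servo_tool --motion '[[[0,0,0,0,0,0,0],[0,0,0,0,0,0,0],[0,0,0,0,0,0,0],[0,0,0,0,0,0,0],[0,0,0,0,0,0,0],[0,0,0,0,0,0,0],[0,0,0,0,0,0,0],[0,0,0,0,0,0,0],[0,0,0,0,0,0,0],[0,0,0,0,0,0,0]]]'

```text
t: 11.43
eef_pos: [0.4962, 0.1738, 0.1886]
tool_rot: [0.356, 0.928, -0.104, -0.04]
contact_force: [-0.0, 0.2, -3.7]
gripper_width: 0.177
grasp_force: 59.4
```

```bash
python3 - <<'E'
from h import *
a=snap('scene','s4');b=snap('side','d4')
o=bot.get_obs();print(o['t'],o['q'].round(2),o['eef_pos'],o['tool_rot'],o['contact_force'])
A=a['img'][130:290,120:320];B=b['img'][80:240,140:340]
cv2.imwrite('pics/c4.png',cv2.resize(np.hstack([A,B])[:,:,::-1],None,fx=2,fy=2,interpolation=cv2.INTER_CUBIC))
E
```

```text
11.5333 [-0.92  0.61  0.3   1.69  0.29  1.44 -2.54] [0.49613086 0.1738218  0.18860994] [ 0.35616522  0.92780095 -0.10367047 -0.03980146] [ 0.99884993 -0.20376778 -3.05190892]
```

View pics/c4.png

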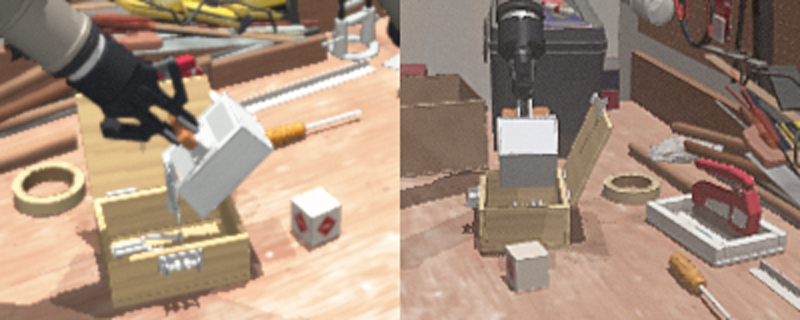

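Screws lie in the box (crop 145,245) and the flap hangs open. I'll give a few degrees more for certainty, dwell, then swing upright again.

>>> servo_tool --motion '[[[0,0,0,-0.3,0,0,0],[0,0,0,-0.6,0,0,0],[0,0,0,-0.6,0,0,0],[0,0,0,-0.6,0,0,0],[0,0,0,-0.6,0,0,0],[0,0,0,-0.6,0,0,0],[0,0,0,-0.6,0,0,0],[0,0,0,-0.6,0,0,0],[0,0,0,-0.6,0,0,0],[0,0,0,-0.6,0,0,0]]]'

```text
t: 12.37
eef_pos: [0.4962, 0.1738, 0.1887]
tool_rot: [0.38, 0.918, -0.103, -0.042]
contact_force: [-0.4, 0.0, -3.6]
gripper_width: 0.175
grasp_force: 59.4
```

>>> servo_tool --motion '[[[0.0,0.002,0.001,0.5,0,0,0],[0.0,0.005,0.004,1.1,0,0,0],[0.0,0.009,0.007,1.8,0,0,0],[0.0,0.013,0.011,2.5,0,0,0],[0.0,0.017,0.014,3.2,0,0,0],[0.0,0.021,0.018,3.9,0,0,0],[0.0,0.026,0.021,4.6,0,0,0],[0.0,0.03,0.025,5.3,0,0,0],[0.0,0.034,0.029,6,0,0,0],[0.0,0.038,0.032,6.7,0,0,0],[0.0,0.042,0.036,7.4,0,0,0],[0.0,0.046,0.04,8.1,0,0,0],[0.0,0.049,0.043,8.6,0,0,0],[0.0,0.05,0.0445,9,0,0,0],[0.0,0.05,0.0445,9,0,0,0],[0.0,0.05,0.0445,9,0,0,0]]]'

```text
t: 13.7
eef_pos: [0.481, 0.1077, 0.1926]
tool_rot: [0.001, 0.994, -0.112, -0.0]
contact_force: [0.0, 0.1, -3.0]
gripper_width: 0.178
grasp_force: 59.2
```

```bash
python3 - <<'E'
from h import *
a=snap('scene','s5');w=snap('wrist','w5')
o=bot.get_obs();print(o['t'],o['q'].round(2),o['eef_pos'],o['tool_rot'],o['contact_force'])
A=cv2.resize(a['img'][205:290,155:255],(400,340),interpolation=cv2.INTER_CUBIC);B=cv2.resize(w['img'][150:320,155:355],(400,340),interpolation=cv2.INTER_CUBIC)
cv2.imwrite('pics/c5.png',np.hstack([A,B])[:,:,::-1])
E
```

```text
13.8 [-0.56  0.22  0.25  2.03 -0.07  0.89 -2.07] [0.48133101 0.10921625 0.19252079] [ 4.80792419e-04  9.93874587e-01 -1.10512615e-01 -1.87872504e-04] [ 0.55831506  0.11377075 -3.88604718]
```

View pics/c5.png

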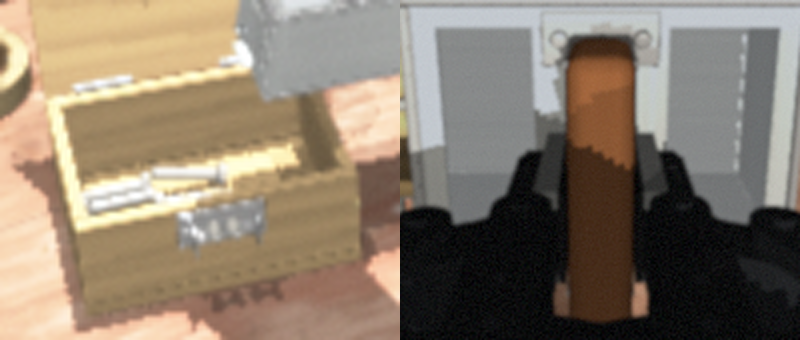

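The panes show an empty floor in the caddy, and the screws lie in the box (left crop 140,185). Set the caddy down at about (0.49, −0.14).

>>> servo_tool --motion '[[[0.001,0.004,0,0,0,0,0],[0.003,0.012,0,0,0,0,0],[0.007,0.026,0,0,0,0,0],[0.012,0.044,0,0,0,0,0],[0.017,0.064,0,0,0,0,0],[0.022,0.084,0,0,0,0,0],[0.028,0.104,0,0,0,0,0],[0.033,0.124,0,0,0,0,0],[0.038,0.144,0,0,0,0,0],[0.044,0.164,0,0,0,0,0],[0.049,0.184,0,0,0,0,0],[0.054,0.204,0,0,0,0,0],[0.059,0.222,0,0,0,0,0],[0.062,0.233,0,0,0,0,0],[0.064,0.239,0,0,0,0,0],[0.064,0.24,0,0,0,0,0],[0.064,0.24,0,0,0,0,0]]]'

```text
t: 15.22
eef_pos: [0.4907, -0.1395, 0.1923]
tool_rot: [0.0, 0.994, -0.111, -0.0]
contact_force: [0.0, -0.6, -4.2]
gripper_width: 0.18
grasp_force: 59.2
```

>>> servo_tool --motion '[[[0,0,0.008,0,0,0,0],[0,0,0.02,0,0,0,0],[0,0,0.034,0,0,0,0],[0,0,0.048,0,0,0,0],[0,0,0.062,0,0,0,0],[0,0,0.076,0,0,0,0],[0,0,0.088,0,0,0,0],[0,0,0.098,0,0,0,0],[0,0,0.105,0,0,0,0],[0,0,0.109,0,0,0,0],[0,0,0.112,0,0,0,0],[0,0,0.114,0,0,0,0],[0,0,0.115,0,0,0,0],[0,0,0.115,0,0,0,0],[0,0,0.115,0,0,0,0]]]'

```text
t: 16.47
eef_pos: [0.4911, -0.1396, 0.0778]
tool_rot: [-0.0, 0.994, -0.111, 0.0]
contact_force: [0.7, 0.1, -3.1]
gripper_width: 0.175
grasp_force: 59.3
```

>>> servo_tool --motion '[[[0,0,0.001,0,0,0,0],[0,0,0.002,0,0,0,0],[0,0,0.002,0,0,0,0],[0,0,0.002,0,0,0,0]]]'

```text
t: 16.8
eef_pos: [0.4913, -0.1396, 0.0766]
tool_rot: [-0.0, 0.994, -0.111, 0.001]
contact_force: [-3.7, 1.0, 7.8]
gripper_width: 0.179
grasp_force: 60.9
```

>>> servo_tool --motion '[[[0,0,0,0,0,0,0.3],[0,0,0,0,0,0,0.5],[0,0,0,0,0,0,0.7],[0,0,0,0,0,0,0.7],[0,0,-0.005,0,0,0,0.7],[0,0,-0.02,0,0,0,0.7],[0,0,-0.045,0,0,0,0.7],[0,0,-0.075,0,0,0,0.7],[0,0,-0.105,0,0,0,0.4],[0,0,-0.135,0,0,0,0],[0,0,-0.16,0,0,0,0],[0,0,-0.17,0,0,0,0],[0,0,-0.17,0,0,0,0]]]'

```text
t: 17.88
eef_pos: [0.4923, -0.1399, 0.2481]
tool_rot: [-0.0, 0.994, -0.111, 0.003]
contact_force: [1.0, -0.8, -0.9]
gripper_width: 0.006
grasp_force: 0.0
```

>>> servo_tool --motion '[[[0.008,-0.02,0,0,0,0,0],[0.019,-0.05,0,0,0,0,0],[0.031,-0.08,0,0,0,0,0],[0.042,-0.11,0,0,0,0,0],[0.058,-0.14,0,0,0,0,0],[0.072,-0.17,0,0,0,0,0],[0.086,-0.2,0,0,0,0,0],[0.1,-0.23,0,0,0,0,0],[0.112,-0.26,0,0,0,0,0],[0.114,-0.285,0,0,0,0,0],[0.114,-0.298,0,0,0,0,0],[0.114,-0.298,0,0,0,0,0],[0.114,-0.298,0.02,0,0,0,0],[0.114,-0.298,0.045,0,0,0,0],[0.114,-0.298,0.065,0,0,0,0],[0.114,-0.298,0.073,0,0,0,0],[0.114,-0.298,0.073,0,0,0,0],[0.114,-0.298,0.073,0,0,0,0]]]'

```text
t: 19.38
eef_pos: [0.6676, 0.1245, 0.1727]
tool_rot: [0.0, 0.994, -0.112, -0.0]
contact_force: [-0.6, -0.2, 0.5]
gripper_width: -0.001
grasp_force: 0.0
```

>>> servo_tool --motion '[[[-0.01,0,0,0,0,0,0],[-0.022,0,0,0,0,0,0],[-0.034,0,0,0,0,0,0],[-0.044,0,0,0,0,0,0],[-0.054,0,0,0,0,0,0],[-0.064,0,0,0,0,0,0],[-0.074,0,0,0,0,0,0],[-0.084,0,0,0,0,0,0],[-0.094,0,0,0,0,0,0],[-0.104,0,0,0,0,0,0],[-0.114,0,0,0,0,0,0],[-0.124,0,0,0,0,0,0],[-0.132,0,0,0,0,0,0],[-0.14,0,0,0,0,0,0],[-0.148,0,0,0,0,0,0],[-0.156,0,0.001,0,0,0,0],[-0.163,0,0.004,0,0,0,0],[-0.17,0,0.008,0,0,0,0],[-0.176,0,0.011,0,0,0,0],[-0.176,0,0.011,0,0,0,0]]]'

```text
t: 21.05
eef_pos: [0.4942, 0.1649, 0.1605]
tool_rot: [0.0, 0.994, -0.111, -0.001]
contact_force: [-0.3, -0.0, 0.5]
gripper_width: 0.002
grasp_force: 0.0
```

>>> servo_tool --motion '[[[-0.007,-0.005,0.006,0,0,0,0],[-0.014,-0.01,0.014,0,0,0,0],[-0.021,-0.015,0.022,0,0,0,0],[-0.026,-0.02,0.031,0,0,0,0],[-0.032,-0.025,0.04,0,0,0,0],[-0.04,-0.03,0.048,0,0,0,0],[-0.048,-0.036,0.054,0,0,0,0],[-0.055,-0.042,0.056,0,0,0,0],[-0.057,-0.045,0.056,0,0,0,0],[-0.057,-0.045,0.056,0,0,0,0],[-0.057,-0.045,0.056,0,0,0,0],[-0.057,-0.045,0.056,0,0,0,0]]]'

```text
t: 22.05
eef_pos: [0.4511, 0.2211, 0.1059]
tool_rot: [-0.0, 0.994, -0.111, 0.0]
contact_force: [-0.1, -0.2, 0.1]
gripper_width: -0.001
grasp_force: 0.0
```

```bash
python3 - <<'E'
from h import *
a=snap('scene','s6');b=snap('side','d6')
o=bot.get_obs();print(o['t'],o['eef_pos'],o['contact_force'])
A=a['img'][130:290,120:320];B=b['img'][100:260,150:350]
cv2.imwrite('pics/c6.png',cv2.resize(np.hstack([A,B])[:,:,::-1],None,fx=2,fy=2,interpolation=cv2.INTER_CUBIC))
E
```

```text
22.15 [0.45107978 0.2208546  0.10587122] [-0.46612106 -0.50730233  0.68069119]
```

>>> servo_tool --motion '[[[0,0,0.004,0,0,0,0],[0,0,0.008,0,0,0,0],[0,0,0.011,0,0,0,0],[0,0,0.014,0,0,0,0],[0,0,0.017,0,0,0,0],[0,0,0.019,0,0,0,0],[0,0,0.021,0,0,0,0],[0,0,0.021,0,0,0,0]]]'

```text
t: 22.82
eef_pos: [0.4501, 0.2212, 0.0842]
tool_rot: [0.0, 0.994, -0.111, -0.0]
contact_force: [0.7, -0.3, -0.1]
gripper_width: -0.001
grasp_force: 0.0
```

>>> servo_tool --motion '[[[0,0,0.001,0,0,0,0],[0,0,0.002,0,0,0,0],[0,0,0.003,0,0,0,0],[0,0,0.004,0,0,0,0],[0,0,0.004,0,0,0,0]]]'

```text
t: 23.23
eef_pos: [0.4506, 0.2212, 0.0804]
tool_rot: [0.0, 0.994, -0.111, 0.0]
contact_force: [0.1, 0.2, 0.6]
gripper_width: 0.003
grasp_force: 0.2
```

```bash
python3 - <<'E'
from h import *
a=snap('scene','s7');b=snap('side','d7')
o=bot.get_obs();print(o['t'],o['eef_pos'],o['contact_force'])
A=a['img'][130:290,120:320];B=b['img'][100:260,150:350]
cv2.imwrite('pics/c7.png',cv2.resize(np.vstack([np.hstack([A,B])[:,:,::-1]]),(800,320),interpolation=cv2.INTER_CUBIC))
for n,c in (('s0',load('s0')),('now',a)):
    # brightness across tongue/lid: is original lid region still plywood?
    print(n,[c['img'][150+v//3,120+u//3].tolist() for u,v in [(160,110),(200,150),(280,120),(240,280)]])
E
```

```text
23.3333 [0.45061824 0.22122686 0.08040277] [-0.01664058  0.10961925  0.05104517]
s0 [[230, 198, 143], [222, 189, 137], [217, 183, 134], [148, 124, 91]]
now [[249, 222, 192], [120, 116, 110], [104, 104, 104], [254, 247, 198]]
```

View pics/c7.png

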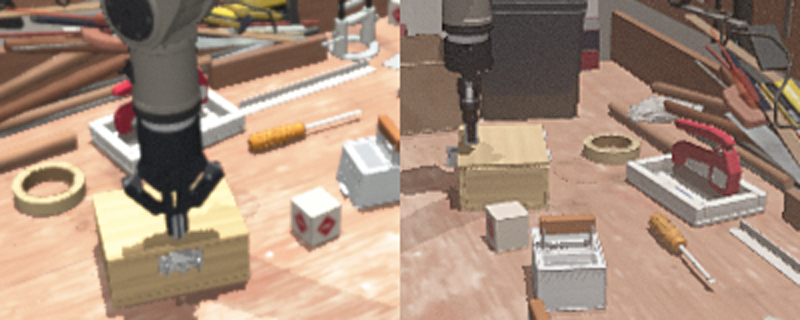

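The lid is down on the box with the fingers at its front edge. The caddy stands upright, and the tape, driver and nail box look unmoved. I'll press a little further to check it is fully snapped.

>>> servo_tool --motion '[[[0,0,0.001,0,0,0,0],[0,0,0.001,0,0,0,0],[0,0,0.002,0,0,0,0],[0,0,0.002,0,0,0,0]]]'

```text
t: 23.67
eef_pos: [0.4507, 0.2213, 0.0799]
tool_rot: [-0.0, 0.994, -0.111, -0.0]
contact_force: [-5.4, -3.2, 19.3]
gripper_width: 0.002
grasp_force: 9.7
```

>>> servo_tool --motion '[[[0,0,-0.01,0,0,0,0],[0,0,-0.03,0,0,0,0],[0,0,-0.06,0,0,0,0],[0,0,-0.1,0,0,0,0],[0,0,-0.14,0,0,0,0],[0,0,-0.16,0,0,0,0],[0,0,-0.16,0,0,0,0],[0,0,-0.16,0,0,0,0]]]'

```text
t: 24.33
eef_pos: [0.4511, 0.2217, 0.2397]
tool_rot: [-0.001, 0.994, -0.111, 0.001]
contact_force: [-0.2, 0.1, -1.6]
gripper_width: 0.003
grasp_force: 0.0
```

```bash
python3 - <<'E'
from h import *
a=snap('scene','s8');b=snap('side','d8');d7=load('d7');d0=load('d0');s0=load('s0')
# lid changed since pressed? bystanders changed since start?
df=lambda p,q,r:np.abs(p['img'][r[1]:r[3],r[0]:r[2]].astype(int)-q['img'][r[1]:r[3],r[0]:r[2]]).mean().round(1)
print('lid right half side d7-d8',df(d7,b,(200,160,228,205)))
print('tape',df(s0,a,(124,208,165,240)),'driver',df(d0,b,(273,205,308,245)),'nail',df(d0,b,(193,205,213,222)),'bench ref',df(s0,a,(180,290,240,310)))
# lid front-edge height: shut at .081 vs resting ~.092 -> bright/dark transition row in side view at lid front right corner
yaw=np.radians(-12.8);R=np.array([[np.cos(yaw),-np.sin(yaw)],[np.sin(yaw),np.cos(yaw)]])
for z in(.081,.092):
    p=[np.r_[np.array([.504,.209])+R@q,z] for q in((-.072,-.09),(-.072,.09))];print(z,[proj(b,x).round(1).tolist() for x in p],[proj(a,x).round(1).tolist() for x in p])
g=cv2.cvtColor(b['img'],cv2.COLOR_RGB2GRAY);print(g[152:190,185].tolist())
print(g[152:190,190].tolist());print(bot.get_obs()['t'])
E
```

```text
lid right half side d7-d8 2.1
tape 6.8 driver 6.6 nail 2.6 bench ref 64.4
0.081 [[179.7, 181.2], [180.1, 162.0]] [[244.5, 244.2], [173.6, 258.4]]
0.092 [[179.5, 177.8], [180.0, 159.0]] [[244.4, 240.7], [173.1, 254.9]]
[183, 180, 180, 183, 188, 186, 181, 178, 173, 175, 186, 211, 213, 210, 212, 210, 213, 205, 182, 187, 186, 186, 185, 184, 182, 182, 179, 182, 184, 177, 139, 124, 125, 139, 140, 137, 130, 125]
[64, 74, 69, 59, 58, 49, 58, 131, 194, 192, 182, 208, 206, 206, 207, 209, 207, 208, 209, 208, 210, 205, 184, 186, 190, 191, 186, 188, 191, 183, 140, 152, 181, 135, 135, 133, 123, 124]
24.4333
```

The lid's front edge spans rows 162.5–181.5 in the side view, which matches a height of 81 mm (shut).

```bash
python3 -c "
from station import bot
print(bot.hand_in())"
```

```text
the job is handed in; nothing more can be done
None
```

I handed the job in at about 24 s: screws in the box (I didn't count all six, but the caddy looked empty through its panes), caddy upright and clear of the box, lid held firm at its shut height under about 19 N, other things apparently unmoved.

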